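# Move the red tag carrier to the next rail

### The arm

A 7-joint arm with a two-finger parallel gripper is mounted at the origin on a cart in front of the work surface, level with it; the furniture and walls round the work are solid. World frame = base frame: x ahead of the robot, y to its left, z up, the work surface at z = 0. Lengths are in m, angles in rad, forces in N, time in s.
With the tool pointing down it reaches from about 0.425 to 0.875 m from the base axis. Payload 8.4 kg.
Tool frame: the origin (TCP) lies on the centre line of the jaws, within the pads' length; the fingertips stand 8 mm ahead of it and the grasp point (between the pads) lies 11 mm behind it; z points along the fingers, y is the line along which they close (so a half turn about z gives the same grasp; the last joint's range is limited). The gripper opens to 85 mm and grips with 20 to 120 N. Pads are 22 mm wide; open, the fingers measure 114 mm over their backs; the gripper's body (76 mm by 85 mm) begins 54 mm behind the grasp point. The pads swing forward as they close: fully open they stand 13 mm farther back than shut.
Start: joints at [-1.22, 0.333, 0.04, 1.465, -0.013, 1.343, -0.059], TCP at [0.283, 0.585, 0.239] pointing down, gripper open.
Joint ranges: [-2.58, 2.58], [-0.38, 2.09], [-1.3, 1.39], [0.25, 2.4], [-1.5, 4.64], [0.08, 2.09], [-2.65, 2.65]. Speed limits (rad/s): [2.22, 2.22, 2.79, 2.79, 3.14, 3.14, 3.14].

### API

Orientations are given as a 3x3 rotation matrix whose columns are the frame's x, y, z axes.
In Python, from plant import monitor, camera, camera_info, ticket gives the robot as it stands.
- The arm moves only by the tool step_arm, never from a script. Its argument "deltas" is a list of rows, each a list of 7 numbers: the turn, a rotation vector about the tool's x, y, z in rad, then the shift along the tool's x, y, z in mm, then the finger opening in mm, from 0 to 85.4. A call has 1 to 20 rows; each row is the pose to reach, as a shift and turn from the pose commanded when the call began, along the tool's axes at that moment; what a row does not reach only later rows make up. A row lasts 1/8 s, in which the tool goes at most 62.5 mm and 10.7 degrees, less where a joint would pass 70% of its speed; a pose out of reach is approached as far as the arm can. A call with a gripper value outside its range is refused whole. The fingers move at their own pace and stop on an object; "force" is the grip in N (left out, the last holds). Time passes only in rows, so rows that repeat a pose let the fingers close. It gives the time, the measured TCP pose, the force, the opening and the grip force at its end, in the units of the state.
- monitor.observe(): the state, without advancing time (a new reading comes with each control period).
- camera(name): name is "scene" or "top" or "wrist"; returns the picture (384x512x3 uint8, red, green, blue); there is no depth.
- camera_info(name): a dict with "fx", "fy", "cx", "cy" (pixels), "dist_coeffs" ([k1, k2, p1, p2, k3] as OpenCV has them; the pictures are not rectified), "rvec" (rotation vector, rad) and "tvec" (3), from world to camera coordinates, as OpenCV has them. Camera axes: x right, y down, z forward; pixel columns grow to the right and rows downward; lengths in m; the calibration is good to about 2 mm. A picture is of the moment at which its call begins: read the wrist's pose just before it. camera_info takes no time and is no camera call; for the wrist camera it gives the pose at the moment of the call.
- ticket.sign_off(): hands the job in; it is judged then, once.
The state is a dict: "clock": time; "q": joint angles; "dq": joint speeds; "tau": joint torques, N m; "tool_pos": TCP position; "ee_rot": TCP orientation; "force": force on the tool from outside, world axes, zero at the start; "ft_torque": the same for the moment, N m; "width": finger opening in m; "grasp_force": force on a finger pad.
Only numpy, scipy, OpenCV 4.12 (cv2) and the standard library are available. Lean on these libraries where they do the work, as an engineer would, in place of code of your own. Each camera call takes 0.05 s, during which the arm holds its last target. There are 200 camera calls.

### The job

The red job is next for the hardness tester: lift the red tag carrier up over the end stop of the rail on the grey base and hang it astride the rail on the yellow base, between that rail's end stops, sitting fully down and upright. Leave the blue carrier hanging where it is.

Things in the scene. Friction and masses are not known exactly. Their poses are not given: they have to be found in the camera images.
- red_grip (a point): Loose red saddle, ~0.15 kg, astride a rail: roof 24x38x4 mm; on it an upright grip fin 12 thick (x), 30 long (y), 46 tall; two flared legs 38 long (y) reach 58 below the roof's underside, gap 18 at the roof, 43 at the bottom. Point: mid fin, 18 below its top, 28 above the roof's upper face, 32 above its underside, which rests on the rail. y along the rail, x across, z up; same either way round.
- blue_grip (a point): The same point on the blue carrier, of the same shape and size, which hangs on the same grey-based rail beside the red one (the order varies; centres 50 to 66 mm apart). It must stay.
- grey_rail_top (a point): Middle of the upper face of the rail both carriers hang on at first: fixed stand, grey base 70x124x10 mm. Steel bar 8 mm thick (x), 18 high, along y, upper face 115 mm above the bench; at each end an upright end stop 8x9 mm rises 22 mm above that face, 106 mm clear between the stops. x across the rail, y along it, z up.
- yellow_rail_top (a point): Middle of the upper face of the next rail, empty at first: a fixed stand of the same shape, sizes and axes with a yellow base. It stands nearer the robot or farther away than the grey one, turned a little differently. A carrier hung here has its grip point 32 mm above this face.

How it is judged:
By the outcome, as a careful person would: the job done as asked, in the order asked, and still so for the second after the job is handed in, with the robot touching nothing.
It also fails if it takes over 35 s, if anything falls off the work surface, if the arm or the gripper's body presses on something with over 40 N, if the wrist force passes 120 N, or if a joint passes its speed limit or range.

## Working session

There is one attempt and no reset: what is moved stays moved. The work goes in short steps, Python scripts to look and compute and a tool call to move; the robot and the scene stay as the last step left them, time stands still between calls to the robot, and variables do not carry over. Pictures are saved under pics/ and viewed, at most 12 in all, crops included, and the job is handed in when it is done.

Besides the shell and the picture viewer there is one more tool, called after ">>>" as a command line: name --pt "numbers of a row" for each row, then --argument value for the rest. step_arm: Moves the arm, as the interface text tells. Its arguments: {"type":"object","properties":{"deltas":{"type":"array"},"force":{"type":"number"}},"required":["deltas"]}

```bash
mkdir -p pics; python3 - <<'E'
from plant import monitor, camera, camera_info
import cv2,numpy as np
s=monitor.observe(); print(s['clock'],s['tool_pos'],np.round(s['ee_rot'],3),s['width'])
for n in('scene','top'):
    im=camera(n); cv2.imwrite(f'pics/{n}0.png',cv2.resize(im[:,:,::-1],None,fx=1.5,fy=1.5,interpolation=cv2.INTER_CUBIC)); print(n,camera_info(n))
E
```

```text
0.0 [0.2824502  0.58493127 0.23841042] [[-0.901  0.435 -0.001]
 [ 0.435  0.901 -0.002]
 [-0.    -0.002 -1.   ]] 0.08495497345975703
scene {'fx': 370.2268767362201, 'fy': 370.2268767362201, 'cx': 253.3946093508666, 'cy': 195.94240921862337, 'dist_coeffs': array([-0.11220874,  0.        ,  0.        ,  0.        ,  0.        ]), 'rvec': array([ 1.18556352, -2.43002452,  0.89821364]), 'tvec': array([0.08724874, 0.55994829, 0.59433123])}
top {'fx': 359.3326232535828, 'fy': 359.3326232535828, 'cx': 251.71764497464895, 'cy': 186.60844547137316, 'dist_coeffs': array([0.01586391, 0.        , 0.        , 0.        , 0.        ]), 'rvec': array([ 2.18929195, -2.18692464,  0.09419051]), 'tvec': array([-0.31579451,  0.51014189,  0.96571735])}
```

View pics/scene0.png

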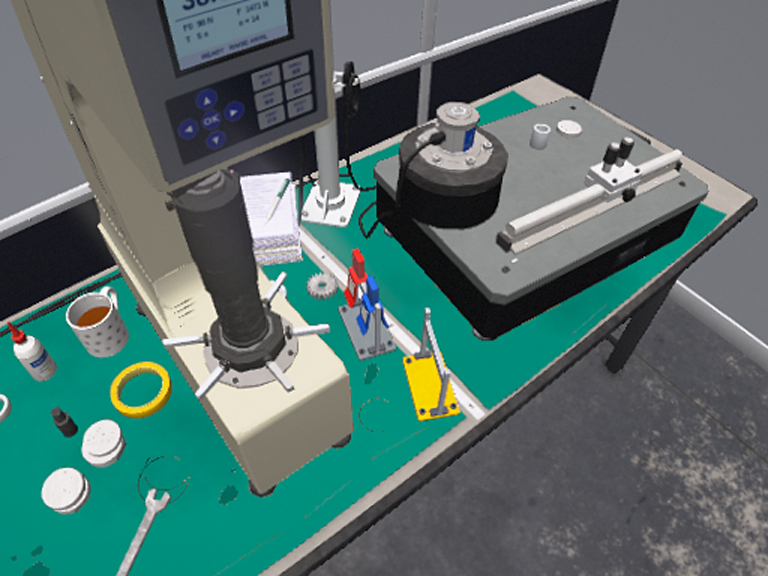

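View pics/top0.png

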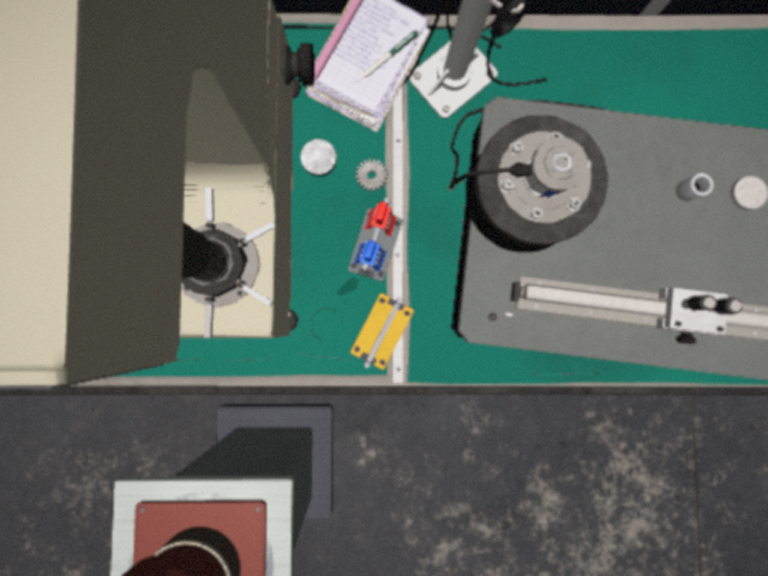

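The scene view shows the red carrier at (357,275) and the blue at (373,310) on the grey rail, with the yellow stand at (432,380). In the top view red is at (382,217), blue at (371,255) and yellow at (383,330). The tester is to the left and a machine plate to the right. Next I'll enlarge these areas.

```bash
cat > h.py <<'E'
import cv2,numpy as np
from plant import monitor,camera,camera_info
def und(ci,uv):
    K=np.array([[ci['fx'],0,ci['cx']],[0,ci['fy'],ci['cy']],[0,0,1]]);R=cv2.Rodrigues(ci['rvec'])[0]
    n=cv2.undistortPoints(np.array([[uv]],float),K,ci['dist_coeffs'])[0,0]
    return R.T@np.array([*n,1]), -R.T@ci['tvec']
def at_z(ci,uv,z):
    d,c=und(ci,uv); return (c+d*(z-c[2])/d[2])[:2]
def proj(ci,P):
    K=np.array([[ci['fx'],0,ci['cx']],[0,ci['fy'],ci['cy']],[0,0,1]])
    return cv2.projectPoints(np.array(P,float).reshape(-1,3),ci['rvec'],ci['tvec'],K,ci['dist_coeffs'])[0][:,0]
E
python3 - <<'E'
from h import *
a=camera('top');b=camera('scene')
A=cv2.resize(a[125:255,225:285,::-1],None,fx=4.5,fy=4.5,interpolation=cv2.INTER_CUBIC)
B=cv2.resize(b[160:285,215:325,::-1],None,fx=4.68,fy=4.68,interpolation=cv2.INTER_CUBIC)
H=min(A.shape[0],B.shape[0]);print(A.shape,B.shape)
cv2.imwrite('pics/crop.png',np.hstack([A[:H],B[:H]]))
t=camera_info('top')
for n,uv,z in [('red',(382,212),.165),('blue',(371,252),.165),('edge',(380,380),0),('testercorner',(280,335),.1),('platecorner',(460,330),.05),('testertopcorner',(75,385),.5),('post',(465,50),.1),('platetl',(490,100),.08),('testerhead',(180,360),.35)]:
    print(n,at_z(t,(uv[0]/1.5,uv[1]/1.5),z))
E
```

```text
(585, 270, 3) (585, 515, 3)
red [ 0.60703034 -0.3206078 ]
blue [ 0.54348948 -0.3033594 ]
edge [ 0.32711482 -0.32005726]
testercorner [ 0.41222716 -0.15187563]
platecorner [ 0.41979717 -0.46056256]
testertopcorner [ 0.37746797 -0.03330636]
post [ 0.90514704 -0.46595715]
platetl [ 0.82471319 -0.51280076]
testerhead [ 0.38914048 -0.07526086]
```

View pics/crop.png

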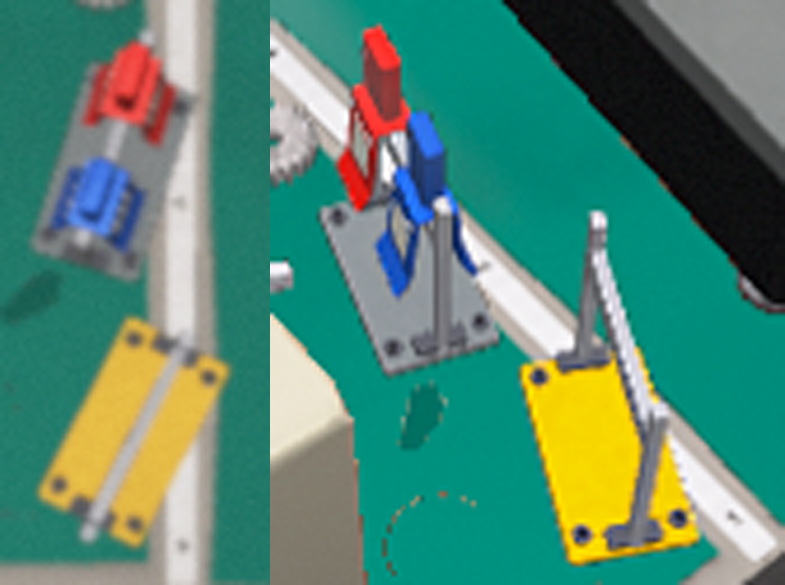

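The crop shows the base corners and stop tips of both stands clearly. In the top crop, yellow corners are (130,318), (230,372), (137,547), (38,493) with stop tips at (183,340) and (92,532). I'll fit both stands from both cameras.

```bash
python3 - <<'E'
from h import *
from scipy.optimize import least_squares
t,s=camera_info('top'),camera_info('scene')
T=lambda u,v:((u+.5)/4.5-.5+225,(v+.5)/4.5-.5+125)
S=lambda u,v:((u-270+.5)/4.68-.5+215,(v+.5)/4.68-.5+160)
# local x,y; yaw near: image up=+x world ; rail y axis toward far (+x)
a,b=.035,.062; e=.0575
def fit(obs,y0):
    def f(p):
        c,n=np.cos(p[2]),np.sin(p[2]);r=[]
        for ci,uv,(lx,ly,z) in obs:
            r+=list(proj(ci,[p[0]+c*lx-n*ly,p[1]+n*lx+c*ly,z])[0]-uv)
        return r
    r=least_squares(f,y0,loss='soft_l1');return r.x,np.round(np.reshape(f(r.x),(-1,2)),1)
# local y pointing far(+x world): yaw=-90deg -> local x = -y world... far-right corner: lx: R(-90)x = (0,-1) = right
Y=[(t,T(130,318),(-a,b,.01)),(t,T(230,372),(a,b,.01)),(t,T(137,547),(a,-b,.01)),(t,T(38,493),(-a,-b,.01)),
(t,T(183,340),(0,e,.137)),(t,T(92,532),(0,-e,.137)),
(s,S(522,368),(-a,b,.01)),(s,S(570,562),(-a,-b,.01)),(s,S(700,540),(a,-b,.01)),(s,S(650,345),(a,b,.01)),(s,S(598,217),(0,e,.137)),(s,S(660,409),(0,-e,.137))]
G=[(t,T(192,100),(a,b,.01)),(t,T(32,248),(-a,-b,.01)),(t,T(137,278),(a,-b,.01)),(t,T(148,38),(0,e,.137)),
(s,S(320,207),(-a,b,.01)),(s,S(390,373),(-a,-b,.01)),(s,S(497,342),(a,-b,.01)),(s,S(443,203),(0,-e,.137))]
for n,o,y0 in(('Y',Y,(.4,-.32,-1.8)),('G',G,(.57,-.31,-1.8))):
    p,r=fit(o,y0);print(n,p);print(r.tolist())
    d=np.array([-np.sin(p[2]),np.cos(p[2])]);print('ydir',d)
for n,uv in(('red',(138,68)),('blue',(100,180))): print(n,at_z(t,T(*uv),.165))
for n,uv in(('red',(381,42)),('blue',(426,128))): print(n,at_z(s,S(*uv),.165))
E
```

```text
Y [ 0.41749853 -0.32372852 -2.05185184]
[[0.4, -0.5], [0.6, -0.8], [0.5, 0.5], [-0.1, 0.6], [1.5, 0.2], [-0.4, 0.1], [-0.6, -0.7], [-0.1, 0.1], [0.1, 0.0], [-2.0, 0.3], [0.3, 0.7], [-0.3, 0.7]]
ydir [ 0.88650701 -0.46271515]
G [ 0.57840302 -0.31105436 -1.88419072]
[[1.6, -1.2], [-0.4, 0.1], [0.2, 1.2], [0.3, 0.1], [-0.7, 0.6], [-1.3, 0.1], [1.0, -0.8], [-0.2, 0.7]]
ydir [ 0.9512926  -0.30828947]
red [ 0.61089281 -0.32205389]
blue [ 0.55151793 -0.30216984]
red [ 0.61294214 -0.3221997 ]
blue [ 0.55076293 -0.30400497]
```

```bash
python3 - <<'E'
from h import *
t,s=camera_info('top'),camera_info('scene')
for c in(t,s): print('cam',und(c,(0,0))[1])
for n,uv,z in [('basefrontR',(350,432),0),('basefrontL',(255,487),0),('mug',(105,350),0),('wrench',(150,500),0),('disc',(65,500),0),('plateedge',(480,320),0),('platetop',(500,300),.08)]:
    print(n,at_z(s,(uv[0]/1.5,uv[1]/1.5),z))
# head lower corners: scene rays, compare with x planes
for n,uv in [('headLbot',(163,192)),('headRbot',(332,122)),('headRtop',(325,0)),('headLtop',(45,0)),('baseRtop',(350,372)),('baseLtop',(235,440))]:
    d,c=und(s,(uv[0]/1.5,uv[1]/1.5))
    print(n,[np.round(c+d*(x-c[0])/d[0],3).tolist() for x in(.36,.4,.44,.48)])
for n,uv in [('T180,360',(180,360)),('T75,385',(75,385)),('T275,0',(275,0)),('T292,335',(292,335))]:
    print(n,[np.round(at_z(t,(uv[0]/1.5,uv[1]/1.5),z),3).tolist()+[z] for z in(.1,.3,.4,.5,.6,.7)])
import cv2
print(monitor.observe()['q'])
cv2.imwrite('pics/w0.png',camera('wrist')[:,:,::-1])
E
```

```text
cam [ 0.43620565 -0.30473438  1.00471016]
cam [0.09330465 0.04886165 0.81442669]
basefrontR [ 0.43231542 -0.16817958]
basefrontL [ 0.44588765 -0.00048296]
mug [0.82980884 0.09138843]
wrench [0.52275585 0.13829687]
disc [0.60019803 0.2482216 ]
plateedge [ 0.46634552 -0.49266743]
platetop [ 0.43941352 -0.4981125 ]
headLbot [[0.36, -0.007, 0.615], [0.4, -0.015, 0.585], [0.44, -0.023, 0.555], [0.48, -0.032, 0.525]]
headRbot [[0.36, -0.124, 0.614], [0.4, -0.15, 0.584], [0.44, -0.176, 0.554], [0.48, -0.202, 0.523]]
headRtop [[0.36, -0.124, 0.693], [0.4, -0.15, 0.674], [0.44, -0.176, 0.656], [0.48, -0.202, 0.638]]
headLtop [[0.36, 0.016, 0.731], [0.4, 0.011, 0.718], [0.44, 0.006, 0.706], [0.48, 0.001, 0.693]]
baseRtop [[0.36, -0.127, 0.309], [0.4, -0.154, 0.233], [0.44, -0.18, 0.158], [0.48, -0.206, 0.082]]
baseLtop [[0.36, 0.01, 0.319], [0.4, 0.005, 0.245], [0.44, -0.001, 0.171], [0.48, -0.007, 0.096]]
T180,360 [[0.371, 0.012, 0.1], [0.386, -0.058, 0.3], [0.393, -0.093, 0.4], [0.4, -0.128, 0.5], [0.407, -0.163, 0.6], [0.414, -0.198, 0.7]]
T75,385 [[0.331, 0.182, 0.1], [0.354, 0.074, 0.3], [0.366, 0.02, 0.4], [0.377, -0.033, 0.5], [0.389, -0.087, 0.6], [0.401, -0.141, 0.7]]
T275,0 [[0.993, -0.136, 0.1], [0.87, -0.173, 0.3], [0.808, -0.192, 0.4], [0.747, -0.21, 0.5], [0.685, -0.229, 0.6], [0.624, -0.248, 0.7]]
T292,335 [[0.412, -0.172, 0.1], [0.418, -0.201, 0.3], [0.42, -0.216, 0.4], [0.423, -0.231, 0.5], [0.425, -0.245, 0.6], [0.428, -0.26, 0.7]]
[-1.22022331  0.33368274  0.03986857  1.4659146  -0.01343591  1.34330426
 -0.05852891]
```

View pics/w0.png

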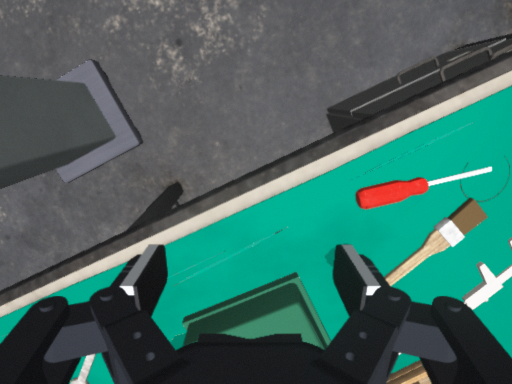

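The wrist view shows loose tools on the left bench and nothing tall nearby. The tester (y −0.17..0, x≥0.41) stands between the arm and the stands, so I'll retract and raise the tool before swinging past it.

>>> step_arm --pt "0 0 0 0 -58 -12 60" --pt "0 0 0 0 -116 -24 60" --pt "0 0 0 0 -174 -36 60" --pt "0 0 0 0 -232 -48 60" --pt "0 0 0 0 -290 -60 60" --pt "0 0 0 0 -290 -60 60" --force 40

```text
clock: 1.0
tool_pos: [0.1557, 0.3222, 0.3011]
ee_rot: [[-0.901, 0.435, 0.001], [0.435, 0.901, 0.004], [0.0, 0.004, -1.0]]
force: [0.7, -0.2, -0.2]
width: 0.06
grasp_force: 0.0
```

```bash
python3 - <<'E'
from plant import monitor
import numpy as np
s=monitor.observe(); print(s['clock'],s['tool_pos'],np.hypot(*s['tool_pos'][:2]),np.round(s['q'],3).tolist(),np.round(s['ee_rot'],3).tolist(),s['width'])
E
```

```text
1.0 [0.1556684  0.3222454  0.30109039] 0.35787532753307866 [-1.231, -0.307, -0.011, 1.988, -0.003, 1.456, -0.12] [[-0.901, 0.435, 0.001], [0.435, 0.901, 0.004], [0.0, 0.004, -1.0]] 0.06003369824825038
```

```bash
cat >> h.py <<'E'
def deltas(P,R=None,p0=None):
    s=monitor.observe();R=np.array(s['ee_rot']) if R is None else R;p0=s['tool_pos'] if p0 is None else p0
    return np.round((np.array(P)-p0)@R*1000).astype(int).tolist()
E
python3 - <<'E'
from h import *
A=np.radians(np.arange(54,-40,-10)); 
P=[[.335*np.cos(a),.335*np.sin(a),max(.25,.295-.01*i)] for i,a in enumerate(A)]
print(deltas(P))
E
```

```text
[[-59, -28, 6], [-116, -44, 16], [-169, -69, 26], [-216, -102, 36], [-257, -144, 45], [-291, -192, 50], [-315, -245, 50], [-330, -301, 50], [-335, -359, 49], [-330, -418, 49]]
```

>>> step_arm --pt "0 0 0 -58 -28 6 60" --pt "0 0 0 -116 -44 16 60" --pt "0 0 0 -169 -69 26 60" --pt "0 0 0 -216 -102 36 60" --pt "0 0 0 -257 -144 45 60" --pt "0 0 0 -291 -192 50 60" --pt "0 0 0 -315 -245 50 60" --pt "0 0 0 -330 -301 50 60" --pt "0 0 0 -335 -359 50 60" --pt "0 0 0 -330 -418 50 60" --pt "0 0 0 -330 -418 50 60"

```text
clock: 2.38
tool_pos: [0.2695, -0.2, 0.2492]
ee_rot: [[-0.896, 0.445, -0.0], [0.445, 0.896, -0.0], [0.0, -0.0, -1.0]]
force: [0.2, 0.4, -0.0]
width: 0.0599
grasp_force: 0.0
```

```bash
python3 - <<'E'
from h import *
s=monitor.observe(); print(s['clock'],s['tool_pos'],np.hypot(*s['tool_pos'][:2]),np.round(s['q'],3).tolist(),np.round(s['ee_rot'],3).tolist(),s['force'])
a=camera('top')[:,:,::-1];b=camera('scene')[:,:,::-1]
cv2.imwrite('pics/both1.png',cv2.resize(np.vstack([a,b]),None,fx=.78,fy=.78,interpolation=cv2.INTER_AREA))
E
```

```text
2.375 [ 0.26952567 -0.19995485  0.24921831] 0.3355980129860845 [0.224, -0.368, 0.214, 2.123, 0.078, 1.379, 1.519] [[-0.896, 0.445, -0.0], [0.445, 0.896, -0.0], [0.0, -0.0, -1.0]] [ 0.21821584  0.42898084 -0.03124186]
```

View pics/both1.png

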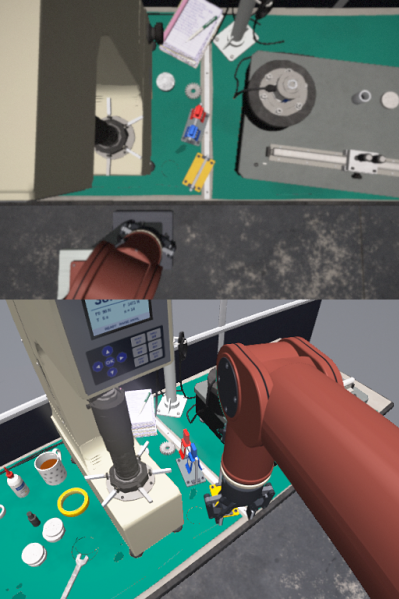

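The arm has cleared the tester. The wrist side cap is at about (292,108) px in the scene view. The head's lower corner is near (0.405, −0.155, 0.58), so I'll check forearm clearance with a quick kinematic fit.

```bash
cat > fk.py <<'E'
import numpy as np
from scipy.spatial.transform import Rotation as R
from scipy.optimize import least_squares
D=[([-1.22022,.33368,.03987,1.46591,-.01344,1.3433,-.05853],[.28245,.58493,.23841]),
([-1.231,-.307,-.011,1.988,-.003,1.456,-.12],[.15567,.32225,.30109]),([.224,-.368,.214,2.123,.078,1.379,1.519],[.26953,-.19995,.24922])]
def fk(q,L,sg,full=False):
    L1,L2,c,y0,off=L; h=.33  # h guess; c=h-L3
    T=R.from_euler('Z',sg[0]*q[0]+y0); p=np.array([0,0,h]);
    T=T*R.from_euler('Y',q[1]);T=T*R.from_euler('Z',sg[1]*q[2]); e=p+T.apply([off,0,L1])
    T=T*R.from_euler('Y',q[3]);T=T*R.from_euler('Z',sg[2]*q[4]); w=e+T.apply([0,0,L2])
    T=T*R.from_euler('Y',q[5]); t=w+T.apply([0,0,h-c])
    return (e,w,t,T) if full else t
if __name__=='__main__':
    for sg in[(-1,a,b) for a in(1,-1) for b in(1,-1)]:
        f=lambda L:np.concatenate([fk(q,L,sg)-t for q,t in D])
        r=least_squares(f,[.48,.5,-.1,-.1,0]);print(sg,np.round(r.x,3),np.round(r.fun*1000,1))
E
python3 fk.py; python3 - <<'E'
from h import *
s=camera_info('scene')
for n,uv in(('cap',(292,108)),('wristlow',(320,215))):
    d,c=und(s,uv); d/=np.linalg.norm(d)
    for k in(.25,.3,.35,.4,.45): print(n,k,np.round(c+d*k,3))
E
```

```text
(-1, 1, 1) [ 0.455  0.522 -0.072 -0.216 -0.027] [ 39.6 -41.7  10.3  36.8 -21.3  -4.9  53.6 146.   -5.4]
(-1, 1, -1) [ 0.525  0.508 -0.15  -0.192 -0.006] [ 30.   -3.3  -5.   19.5 -28.1  -8.1  21.9  92.   -2.3]
(-1, -1, 1) [ 0.456  0.513 -0.074 -0.111 -0.009] [ 29.7 -25.7   5.2   1.5   8.3   0.5  37.5  60.6   6.3]
(-1, -1, -1) [ 0.481  0.507 -0.102 -0.09  -0.   ] [ 13.   -5.2  -0.7 -10.    7.6  -0.4   3.2  15.    1.1]
cap 0.25 [ 0.234 -0.096  0.668]
cap 0.3 [ 0.262 -0.125  0.638]
cap 0.35 [ 0.29  -0.155  0.609]
cap 0.4 [ 0.319 -0.184  0.579]
cap 0.45 [ 0.347 -0.213  0.55 ]
wristlow 0.25 [ 0.182 -0.08   0.619]
wristlow 0.3 [ 0.199 -0.106  0.58 ]
wristlow 0.35 [ 0.217 -0.131  0.541]
wristlow 0.4 [ 0.235 -0.157  0.502]
wristlow 0.45 [ 0.252 -0.183  0.463]
```

```bash
python3 -c "
from h import *
print(deltas([[.30,-.25,.24],[.335,-.3,.235],[.37,-.35,.23],[.41,-.39,.22],[.45,-.42,.22],[.5,-.42,.22]]))"
```

```text
[[-49, -36, 9], [-102, -66, 14], [-155, -95, 19], [-209, -114, 29], [-258, -123, 29], [-303, -101, 29]]
```

>>> step_arm --pt "0 0 -0.03 -49 -36 9 60" --pt "0 0 -0.06 -102 -66 14 60" --pt "0 0 -0.09 -155 -95 19 60" --pt "0 0 -0.12 -209 -114 29 60" --pt "0 0 -0.148 -258 -123 29 60" --pt "0 0 -0.148 -303 -101 29 60" --pt "0 0 -0.148 -303 -101 29 60"

```text
clock: 3.35
tool_pos: [0.5073, -0.4136, 0.2177]
ee_rot: [[-0.958, 0.288, -0.002], [0.288, 0.958, 0.002], [0.002, 0.001, -1.0]]
force: [-0.7, 0.9, -0.0]
width: 0.06
grasp_force: 0.0
```

```bash
python3 - <<'E'
from h import *
import fk
s=monitor.observe();print(s['clock'],s['tool_pos'],np.round(s['q'],3).tolist(),np.round(s['ee_rot'],3).tolist())
fk.D.append((s['q'],s['tool_pos']));sg=(-1,-1,-1)
def fk2(q,L,sg=sg):
    L1,L2,c,y0,o1,o2=L;h=.27
    Rr=fk.R.from_euler;T=Rr('Z',-q[0]+y0);p=T.apply([0,o1,h]);T=T*Rr('Y',q[1])*Rr('Z',-q[2]);e=p+T.apply([0,o2,L1])
    T=T*Rr('Y',q[3])*Rr('Z',-q[4]);w=e+T.apply([0,-o2,L2]);T=T*Rr('Y',q[5]);return e,w,w+T.apply([0,0,h-c])
for frz in(0,1):
    f=lambda L:np.concatenate([fk2(q,L*np.array([1,1,1,1,1-frz,1-frz]))[2]-t for q,t in fk.D])
    r=fk.least_squares(f,[.48,.5,-.1,-.1,0,0]);print(np.round(r.x,3),np.round(r.fun*1000,1))
    if not frz:
        for q,_ in fk.D: print([np.round(x,3).tolist() for x in fk2(q,r.x)])
E
```

```text
3.35 [ 0.50733076 -0.41364951  0.21774899] [0.269, 0.376, 0.459, 1.498, -0.169, 1.309, 2.023] [[-0.958, 0.288, -0.002], [0.288, 0.958, 0.002], [0.002, 0.001, -1.0]]
[ 0.479  0.5   -0.101 -0.009 -0.04  -0.017] [-0.3 -3.9  0.3 -1.7 -1.4 -0.2  2.3  1.5  0.6  2.9 -2.9 -0.7]
[[0.108, 0.126, 0.723], [0.282, 0.581, 0.609], [0.282, 0.581, 0.239]]
[[0.004, -0.155, 0.726], [0.153, 0.319, 0.671], [0.154, 0.321, 0.301]]
[[-0.184, -0.014, 0.715], [0.272, -0.198, 0.62], [0.272, -0.198, 0.25]]
[[0.147, -0.099, 0.718], [0.511, -0.417, 0.588], [0.51, -0.417, 0.217]]
[ 0.487  0.508 -0.107 -0.08   0.     0.   ] [  8.5   0.2   0.3 -13.9   7.6   0.9   3.3  18.1   2.3  -7.2  -6.5  -3.5]
```

```bash
cat > ik.py <<'E'
import numpy as np
from scipy.spatial.transform import Rotation as R
L=[.479,.5,-.101,-.009,-.04,-.017]; S=monitor=None
E=R.from_euler
def fk(q,c7=0.):
    L1,L2,c,y0,o1,o2=L;h=.27
    T=E('Z',-q[0]+y0);p=T.apply([0,o1,h]);T=T*E('Y',q[1])*E('Z',-q[2]);e=p+T.apply([0,o2,L1])
    T=T*E('Y',q[3])*E('Z',-q[4]);w=e+T.apply([0,-o2,L2]);T=T*E('Y',q[5]);t=w+T.apply([0,0,h-c]);return e,w,t,T*E('Z',-q[6])
def go(q,p,dR,n=40,W=None):
    "min-norm to pos p, world rotation dR (rotvec z)"
    q=np.array(q,float);W=np.eye(7) if W is None else W
    _,_,t0,R0=fk(q)
    for i in range(1,n+1):
        pt=t0+(np.array(p)-t0)*i/n; Rt=E('Z',dR*i/n)*R0
        for _ in range(2):
            _,_,t,T=fk(q);err=np.r_[pt-t,(Rt*T.inv()).as_rotvec()]
            J=np.zeros((6,7))
            for k in range(7):
                d=q.copy();d[k]+=1e-5;_,_,a,b=fk(d);J[:,k]=np.r_[a-t,(b*T.inv()).as_rotvec()]/1e-5
            q=q+W@np.linalg.pinv(J@W)@err
    return q
A,B,U=np.array([.405,-.155,.58]),None,None
def clear(q,H=(.405,-.155,.583)):
    "min distance of forearm axis to head box edge region"
    e,w,_,_=fk(q);P=e+(w-e)*np.linspace(0,1,101)[:,None]
    lo=np.array([.405,-.155,.583]);hi=np.array([.8,0,.74])
    d=np.linalg.norm(P-np.clip(P,lo,hi),axis=1);i=d.argmin();return d[i],P[i]
E
python3 - <<'E'
from ik import *
q=[[-1.22022,.33368,.03987,1.46591,-.01344,1.3433,-.05853],[-1.231,-.307,-.011,1.988,-.003,1.456,-.12],[.224,-.368,.214,2.123,.078,1.379,1.519],[.269,.376,.459,1.498,-.169,1.309,2.023]]
T=[fk(x) for x in q]
print(np.round(T[0][3].as_matrix(),2).tolist())
print('0-1',np.round(go(q[0],T[1][2],0),3)); 
z=q[1]
for az in np.radians(np.arange(54,-40,-10)): z=go(z,[.335*np.cos(az),.335*np.sin(az),.27],0,8)
print('1-2',np.round(go(z,T[2][2],0),3))
z=go(q[2],[.455,-.42,.22],.148);z=go(z,T[3][2],0);print('2-3',np.round(z,3), q[3])
z=q[3]
for p in([.53,-.4,.2],[.612,-.322,.2],[.612,-.322,.136],[.612,-.322,.235]):
    z=go(z,p,.02/4);print(p,np.round(z,3).tolist(),[np.round(v,3).tolist() for v in fk(z)[:2]],clear(z))
E
```

```text
[[-0.44, -0.9, -0.0], [-0.9, 0.44, -0.0], [0.0, -0.0, -1.0]]
0-1 [-1.203 -0.3   -0.033  1.983 -0.01   1.459 -0.112]
1-2 [-0.77  -0.811  0.775  2.148  0.529  1.627  0.979]
2-3 [ 0.288  0.372  0.433  1.498 -0.159  1.306  1.994] [0.269, 0.376, 0.459, 1.498, -0.169, 1.309, 2.023]
[0.53, -0.4, 0.2] [0.243, 0.397, 0.446, 1.505, -0.174, 1.281, 1.993] [[0.159, -0.098, 0.715], [0.531, -0.4, 0.571]] (np.float64(0.11119665299910292), array([ 0.33352607, -0.24018317,  0.64714265]))
[0.612, -0.322, 0.2] [0.125, 0.453, 0.41, 1.424, -0.182, 1.304, 1.836] [[0.194, -0.082, 0.704], [0.613, -0.322, 0.571]] (np.float64(0.04193431442305008), array([ 0.38248033, -0.19037445,  0.64397597]))
[0.612, -0.322, 0.136] [0.134, 0.498, 0.394, 1.496, -0.199, 1.189, 1.854] [[0.213, -0.087, 0.694], [0.613, -0.322, 0.507]] (np.float64(0.03890857229778357), array([ 0.38468715, -0.18818532,  0.61358244]))
[0.612, -0.322, 0.235] [0.124, 0.434, 0.416, 1.377, -0.175, 1.369, 1.84] [[0.186, -0.081, 0.707], [0.613, -0.322, 0.606]] (np.float64(0.04338454267141816), array([ 0.38240309, -0.19203509,  0.66074764]))
```

```bash
cat > s.py <<'E'
from ik import *
q3=[.269,.376,.459,1.498,-.169,1.309,2.023]
z0=go(go(q3,[.53,-.4,.2],.01,10),[.612,-.322,.2],.01,15)
def null(z,d):
    _,_,t,T=fk(z);J=np.zeros((6,7))
    for k in range(7):
        x=z.copy();x[k]+=1e-5;_,_,a,b=fk(x);J[:,k]=np.r_[a-t,(b*T.inv()).as_rotvec()]/1e-5
    n=np.linalg.svd(J)[2][6];n*=np.sign(n[0]);return z+d*n, J,(t,T)
z=z0.copy();t0,T0=fk(z)[2:]
for i in range(60):
    if i%6==0: print(np.round(z,2).tolist(),np.round(fk(z)[0],3),round(clear(z)[0],3))
    z,J,_=null(z,.02);_,_,t,T=fk(z);z=z+np.linalg.pinv(J)@np.r_[t0-t,(T0*T.inv()).as_rotvec()]
E
python3 s.py
```

```text
[0.13, 0.45, 0.41, 1.42, -0.18, 1.3, 1.85] [ 0.194 -0.083  0.704] 0.042
[0.19, 0.45, 0.32, 1.42, -0.14, 1.3, 1.82] [ 0.187 -0.095  0.704] 0.05
[0.25, 0.44, 0.23, 1.41, -0.1, 1.3, 1.79] [ 0.181 -0.107  0.704] 0.057
[0.32, 0.44, 0.14, 1.4, -0.06, 1.3, 1.76] [ 0.175 -0.119  0.703] 0.064
[0.38, 0.45, 0.05, 1.39, -0.02, 1.31, 1.73] [ 0.169 -0.131  0.702] 0.071
[0.44, 0.45, -0.04, 1.38, 0.02, 1.31, 1.71] [ 0.164 -0.143  0.701] 0.078
[0.51, 0.46, -0.13, 1.37, 0.06, 1.32, 1.68] [ 0.159 -0.155  0.698] 0.085
[0.57, 0.47, -0.21, 1.36, 0.1, 1.32, 1.65] [ 0.153 -0.168  0.695] 0.092
[0.63, 0.48, -0.3, 1.35, 0.14, 1.33, 1.62] [ 0.149 -0.18   0.692] 0.099
[0.69, 0.5, -0.39, 1.35, 0.19, 1.34, 1.59] [ 0.144 -0.193  0.688] 0.106
```

```bash
cat > s2.py <<'E'
from ik import *
import ik
LO=np.array([-2.58,-.38,-1.3,.25,-1.5,.08,-2.65])+.05;HI=np.array([2.58,2.09,1.39,2.4,4.64,2.09,2.65])-.05
def goR(q,p,Rt,n=8):
    q=np.array(q,float);_,_,t0,R0=fk(q);dv=(Rt*R0.inv()).as_rotvec()
    for i in range(1,n+1):
        _,_,t,T=fk(q);err=np.r_[t0+(p-t0)*i/n-t,((R.from_rotvec(dv*i/n)*R0)*T.inv()).as_rotvec()]
        J=np.zeros((6,7))
        for k in range(7):
            d=q.copy();d[k]+=1e-5;_,_,a,b=fk(d);J[:,k]=np.r_[a-t,(b*T.inv()).as_rotvec()]/1e-5
        q=q+np.linalg.pinv(J)@err
        if (q<LO).any() or (q>HI).any() or clear(q)[0]<.08: return None
    return q
q3=np.array([.269,.376,.459,1.498,-.169,1.309,2.023]);_,_,p0,R0=fk(q3)
if __name__=='__main__':
    rng=np.random.default_rng(0);best=[]
    for it in range(500):
        wp=[(np.array([rng.uniform(.32,.56),rng.uniform(-.6,-.36),rng.uniform(.2,.38)]),rng.uniform([-.5,-.5,-1.2],[.5,.5,1.2])) for _ in range(2)]
        q=q3
        for p,r in wp+[(p0,np.zeros(3))]:
            q=goR(q,p,R.from_rotvec(r)*R0) 
            if q is None: break
        if q is not None: best.append((q[2],wp,q))
    best.sort(key=lambda b:b[0])
    for b in best[:4]: print(round(b[0],3),[(np.round(p,2).tolist(),np.round(r,2).tolist()) for p,r in b[1]],np.round(b[2],2).tolist())
    print(len(best))
E
time python3 s2.py
```

```text
0.299 [([0.35, -0.39, 0.32], [-0.13, -0.1, -0.18]), ([0.42, -0.56, 0.24], [-0.34, 0.22, -1.09])] [0.39, 0.37, 0.3, 1.49, -0.11, 1.3, 1.98]
0.313 [([0.41, -0.47, 0.32], [0.15, -0.26, -0.08]), ([0.4, -0.37, 0.31], [-0.17, -0.25, -1.17])] [0.38, 0.37, 0.31, 1.49, -0.12, 1.31, 1.98]
0.365 [([0.34, -0.47, 0.36], [0.02, -0.28, -0.22]), ([0.56, -0.43, 0.36], [-0.5, -0.46, 0.17])] [0.34, 0.37, 0.36, 1.49, -0.13, 1.31, 2.0]
0.382 [([0.32, -0.5, 0.36], [-0.08, -0.0, 0.35]), ([0.46, -0.58, 0.31], [-0.21, -0.47, -1.13])] [0.33, 0.37, 0.38, 1.49, -0.14, 1.31, 2.0]
154
real	0m5.543s
user	0m6.054s
sys	0m0.022s
```

```bash
cat > s3.py <<'E'
from s2 import *
from scipy.optimize import minimize
rng=np.random.default_rng(1)
def run(x,q=q3,flip=0,full=False):
    T=0;pr=np.r_[p0,0,0,0]
    wps=[(w[:3],w[3:]) for w in np.reshape(x,(-1,6))]+[(p0,np.array([0,0,flip]))]
    Rp=fk(q)[3];pp=fk(q)[2]
    for p,r in wps:
        Rt=E('Z',r[2])*R.from_rotvec([r[0],r[1],0])*R0
        T+=max((Rt*Rp.inv()).magnitude()/.187,np.linalg.norm(p-pp)/.0625)/8
        q=goR(q,p,Rt,12)
        if q is None: return 9
        Rp,pp=Rt,p
    return (q,T) if full else q[2]+.03*T
lo=np.array([.32,-.58,.2,-.6,-.6,-2.4]*2);hi=np.array([.56,-.37,.38,.6,.6,.3]*2)
for flip in(0,-np.pi):
    best=(9,None)
    for it in range(700):
        x=rng.uniform(lo,hi)
        v=run(x,flip=flip)
        if v<best[0]: best=(v,x)
    v,x=best
    for it in range(400):
        y=np.clip(x+rng.normal(0,.08,12)*(hi-lo),lo,hi);u=run(y,flip=flip)
        if u<v: v,x=u,y
    q,T=run(x,flip=flip,full=True);print(flip,np.round(x.reshape(-1,6),2).tolist(),np.round(q,2).tolist(),round(T,1))
E
time python3 s3.py
```

```text
0 [[0.35, -0.37, 0.26, 0.57, -0.57, -0.74], [0.47, -0.43, 0.35, 0.06, -0.43, -2.4]] [1.19, 0.53, -0.83, 1.38, 0.39, 1.39, 1.64] 3.6
-3.141592653589793 [[0.32, -0.47, 0.25, 0.4, -0.39, -0.87], [0.44, -0.42, 0.21, 0.6, -0.6, -1.77]] [1.28, 0.6, -1.0, 1.37, 0.5, 1.43, -1.57] 2.4
real	0m42.820s
user	0m43.172s
sys	0m0.071s
```

```bash
sed -i '/^rng=/d; s/^lo=/if 0: lo=/; /^for flip/,$d' s3.py; cat > s4.py <<'E'
from s3 import *
for f in(.45,.6,.75):
    x=np.array([.35,-.45,.26,.4*f,-.4*f,-.87,.44,-.42,.26,.6*f,-.6*f,-1.77])
    r=run(x,flip=-np.pi,full=True)
    if r==9: print(9);continue
    z=r[0];print(f,np.round(z,2).tolist(),round(r[1],1))
    for p in([.53,-.4,.2],[.612,-.322,.2],[.612,-.322,.136],[.612,-.322,.235]): z=go(z,p,.005,10);print(np.round(z,2).tolist(),clear(z)[0].round(3))
E
python3 s4.py
```

```text
0.45 [0.26, 0.37, 0.47, 1.5, -0.17, 1.31, -1.12] 2.2
[0.24, 0.39, 0.45, 1.51, -0.18, 1.28, -1.15] 0.111
[0.12, 0.45, 0.42, 1.43, -0.18, 1.3, -1.3] 0.041
[0.13, 0.5, 0.4, 1.5, -0.2, 1.19, -1.29] 0.038
[0.12, 0.43, 0.42, 1.38, -0.18, 1.36, -1.3] 0.043
0.6 [0.41, 0.37, 0.27, 1.48, -0.1, 1.31, -1.17] 2.2
[0.38, 0.39, 0.26, 1.49, -0.1, 1.28, -1.21] 0.125
[0.26, 0.44, 0.22, 1.41, -0.1, 1.3, -1.37] 0.058
[0.26, 0.49, 0.21, 1.48, -0.11, 1.18, -1.36] 0.056
[0.26, 0.42, 0.23, 1.36, -0.09, 1.36, -1.36] 0.058
0.75 [0.6, 0.37, 0.02, 1.46, -0.01, 1.31, -1.24] 2.3
[0.57, 0.39, 0.01, 1.47, -0.0, 1.28, -1.28] 0.143
[0.43, 0.45, -0.02, 1.38, 0.01, 1.31, -1.44] 0.077
[0.44, 0.49, -0.03, 1.46, 0.02, 1.19, -1.44] 0.078
[0.43, 0.43, -0.02, 1.34, 0.01, 1.37, -1.43] 0.077
```

```bash
cat >> h.py <<'E'
from scipy.spatial.transform import Rotation as Rn
def rows(wps,w,step=.15):
    "wps: list of (pos, Rotation world) ; rows in tool frame of now"
    s=monitor.observe();R0=Rn.from_matrix(s['ee_rot']);p0=np.array(s['tool_pos']);pc,Rc=p0,R0;out=[]
    for p,Rt in wps:
        p=np.array(p);dv=(Rt*Rc.inv()).as_rotvec();n=int(max(np.ceil(np.linalg.norm(dv)/step),np.ceil(np.linalg.norm(p-pc)/.055),1))
        for i in range(1,n+1):
            r=(R0.inv()*(Rn.from_rotvec(dv*i/n)*Rc)).as_rotvec();d=R0.inv().apply(pc+(p-pc)*i/n-p0)*1000
            out.append([*np.round(r,2).tolist(),*np.round(d).astype(int).tolist(),w])
        pc,Rc=p,Rt
    print(len(out),out)
E
python3 - <<'E'
from h import *
R0=Rn.from_matrix(monitor.observe()['ee_rot']);Z=lambda a:Rn.from_euler('Z',a)
rows([([.35,-.45,.26],Z(-.87)*Rn.from_rotvec([.36,-.36,0])*R0),([.44,-.42,.26],Z(-1.77)*Rn.from_rotvec([.54,-.54,0])*R0)],60)
E
```

```text
14 [[-0.05, -0.06, 0.12, 20, -11, -6, 60], [-0.09, -0.12, 0.24, 40, -23, -12, 60], [-0.14, -0.18, 0.36, 60, -34, -18, 60], [-0.18, -0.24, 0.49, 80, -46, -24, 60], [-0.23, -0.3, 0.61, 100, -57, -30, 60], [-0.27, -0.36, 0.73, 120, -69, -36, 60], [-0.32, -0.42, 0.85, 140, -80, -42, 60], [-0.3, -0.48, 0.97, 129, -72, -42, 60], [-0.28, -0.55, 1.09, 118, -65, -42, 60], [-0.26, -0.61, 1.2, 107, -57, -42, 60], [-0.24, -0.67, 1.32, 96, -49, -42, 60], [-0.22, -0.73, 1.44, 85, -41, -42, 60], [-0.2, -0.79, 1.56, 74, -33, -42, 60], [-0.17, -0.85, 1.67, 63, -25, -42, 60]]
```

>>> step_arm --pt "-0.05 -0.06 0.12 20 -11 -6 60" --pt "-0.09 -0.12 0.24 40 -23 -12 60" --pt "-0.14 -0.18 0.36 60 -34 -18 60" --pt "-0.18 -0.24 0.49 80 -46 -24 60" --pt "-0.23 -0.3 0.61 100 -57 -30 60" --pt "-0.27 -0.36 0.73 120 -69 -36 60" --pt "-0.32 -0.42 0.85 140 -80 -42 60" --pt "-0.3 -0.48 0.97 129 -72 -42 60" --pt "-0.28 -0.55 1.09 118 -65 -42 60" --pt "-0.26 -0.61 1.2 107 -57 -42 60" --pt "-0.24 -0.67 1.32 96 -49 -42 60" --pt "-0.22 -0.73 1.44 85 -41 -42 60" --pt "-0.2 -0.79 1.56 74 -33 -42 60" --pt "-0.17 -0.85 1.67 63 -25 -42 60"

```text
clock: 5.1
tool_pos: [0.4221, -0.4253, 0.26]
ee_rot: [[0.46, 0.79, 0.406], [0.825, -0.213, -0.523], [-0.327, 0.576, -0.75]]
force: [-0.9, -0.2, -0.0]
width: 0.0602
grasp_force: 0.0
```

```bash
python3 - <<'E'
from h import *
import s3
s=monitor.observe();q=s['q'];print(s['clock'],s['tool_pos'],np.round(q,3).tolist(),s['force'])
# final tool: y axis = -(.308,.951), z down
y=np.array([-.308,-.951,0]);z=np.array([0,0,-1.]);Rf=Rn.from_matrix(np.c_[np.cross(y,z),y,z])
rows([([.507,-.414,.218],Rf)],60)
R0=Rn.from_matrix(s['ee_rot']);e,w,t,T=s3.fk(q)
Rt=Rf*R0.inv()*T
zz=s3.goR(q,np.array([.507,-.414,.218]),Rt,12);print(zz)
for p in([.53,-.4,.2],[.612,-.322,.2]): zz=s3.goR(zz,np.array(p),Rt) if s3.clear(zz)[0]>.08 else zz;print(None if zz is None else (np.round(zz,2),s3.clear(zz)))
E
```

```text
5.1 [ 0.42209287 -0.42531537  0.25999022] [0.757, -0.196, -0.147, 2.173, 0.373, 0.495, -0.061] [-0.92868778 -0.22420487 -0.04885937]
11 [[0.07, -0.02, 0.13, 6, 4, 5, 60], [0.14, -0.03, 0.26, 11, 7, 11, 60], [0.21, -0.05, 0.39, 17, 11, 16, 60], [0.28, -0.07, 0.52, 23, 15, 22, 60], [0.35, -0.08, 0.64, 28, 18, 27, 60], [0.42, -0.1, 0.77, 34, 22, 33, 60], [0.49, -0.11, 0.9, 40, 26, 38, 60], [0.56, -0.13, 1.03, 45, 29, 44, 60], [0.63, -0.15, 1.16, 51, 33, 49, 60], [0.7, -0.16, 1.29, 56, 37, 55, 60], [0.77, -0.18, 1.42, 62, 40, 60, 60]]
[ 0.75651774  0.38579048 -0.18952398  1.44079872  0.07280571  1.32931709
 -1.31776509]
(array([ 0.72,  0.41, -0.2 ,  1.44,  0.08,  1.3 , -1.36]), (np.float64(0.1570764228857498), array([ 0.33231752, -0.29424891,  0.63497074])))
(array([ 0.58,  0.47, -0.22,  1.36,  0.1 ,  1.33, -1.53]), (np.float64(0.09359481917437157), array([ 0.37436483, -0.24343911,  0.63526064])))
```

>>> step_arm --pt "0.07 -0.02 0.13 6 4 5 60" --pt "0.14 -0.03 0.26 11 7 11 60" --pt "0.21 -0.05 0.39 17 11 16 60" --pt "0.28 -0.07 0.52 23 15 22 60" --pt "0.35 -0.08 0.64 28 18 27 60" --pt "0.42 -0.1 0.77 34 22 33 60" --pt "0.49 -0.11 0.9 40 26 38 60" --pt "0.56 -0.13 1.03 45 29 44 60" --pt "0.63 -0.15 1.16 51 33 49 60" --pt "0.7 -0.16 1.29 56 37 55 60" --pt "0.77 -0.18 1.42 62 40 60 60" --pt "0.77 -0.18 1.42 62 40 60 60"

```text
clock: 6.6
tool_pos: [0.5056, -0.4154, 0.2165]
ee_rot: [[0.951, -0.308, -0.002], [-0.308, -0.951, -0.0], [-0.002, 0.001, -1.0]]
force: [-0.3, -0.3, 0.0]
width: 0.06
grasp_force: 0.0
```

```bash
python3 - <<'E'
from h import *
s=monitor.observe();q=s['q'];print(s['clock'],s['tool_pos'],np.round(q,3).tolist(),np.round(s['ee_rot'],3).tolist())
y=np.array([-.308,-.951,0]);z=np.array([0,0,-1.]);Rf=Rn.from_matrix(np.c_[np.cross(y,z),y,z])
rows([([.56,-.38,.225],Rf),([.60,-.335,.23],Rf)],60)
E
```

```text
6.6 [ 0.50559952 -0.4153704   0.21653582] [0.783, 0.366, -0.215, 1.472, 0.081, 1.314, -1.323] [[0.951, -0.308, -0.002], [-0.308, -0.951, -0.0], [-0.002, 0.001, -1.0]]
4 [[0.0, 0.0, -0.0, 20, -25, -4, 60], [0.0, 0.0, -0.0, 41, -50, -9, 60], [0.0, 0.0, -0.0, 53, -78, -11, 60], [0.0, 0.0, -0.0, 65, -106, -14, 60]]
```

>>> step_arm --pt "0 0 0 20 -25 -4 60" --pt "0 0 0 41 -50 -9 60" --pt "0 0 0 53 -78 -11 60" --pt "0 0 0 65 -106 -14 60" --pt "0 0 0 65 -106 -14 60" --pt "0 0 0 65 -106 -14 60"

```text
clock: 7.35
tool_pos: [0.5993, -0.335, 0.2318]
ee_rot: [[0.952, -0.307, -0.001], [-0.307, -0.952, -0.002], [-0.001, 0.003, -1.0]]
force: [-0.7, -0.4, 0.5]
width: 0.06
grasp_force: 0.0
```

```bash
python3 - <<'E'
from h import *
import ik
s=monitor.observe();q=s['q'];print(s['clock'],s['tool_pos'],np.round(q,3).tolist(),ik.clear(q),s['force'])
w=camera_info('wrist');print(w);im=camera('wrist')
cv2.imwrite('pics/w1.png',cv2.resize(im[:,:,::-1],None,fx=1.5,fy=1.5,interpolation=cv2.INTER_CUBIC))
for n,p in(('red',(.612,-.322,.165)),('blue',(.5512,-.303,.165))):print(n,1.5*proj(w,p))
E
```

```text
7.35 [ 0.59926643 -0.33503761  0.23176867] [0.626, 0.427, -0.255, 1.361, 0.109, 1.368, -1.512] (np.float64(0.10304152052707968), array([ 0.36906973, -0.25157417,  0.65169693])) [-0.74019189 -0.35426495  0.47385766]
{'fx': 289.9331352281194, 'fy': 289.9331352281194, 'cx': 249.72394757697376, 'cy': 192.22605234698136, 'dist_coeffs': array([-0.05742165,  0.        ,  0.        ,  0.        ,  0.        ]), 'rvec': array([-1.72883253,  2.37421488,  0.36557362]), 'tvec': array([-0.13476936,  0.60458016,  0.57503488])}
red [[342.52036662 298.54477514]]
blue [[346.37441058 411.24594449]]
```

View pics/w1.png

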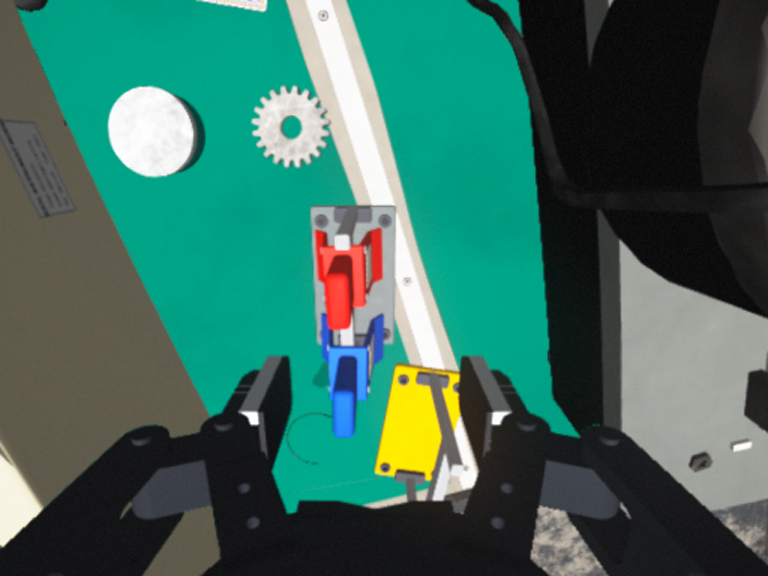

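Red fin top is centred at about (340,302) and blue at (344,408), within about 2 mm of prediction. Both bracket the expected rail line. I'll move over red and descend.

```bash
python3 -c "
from h import *
y=np.array([-.308,-.951,0]);z=np.array([0,0,-1.]);Rf=Rn.from_matrix(np.c_[np.cross(y,z),y,z])
rows([([.6105,-.321,.215],Rf),([.6105,-.321,.138],Rf)],60)"
```

```text
3 [[0.0, 0.0, -0.0, 6, -18, 17, 60], [0.0, 0.0, -0.0, 7, -18, 55, 60], [0.0, 0.0, -0.0, 7, -18, 94, 60]]
```

>>> step_arm --pt "0 0 0 6 -18 10 60" --pt "0 0 0 6 -18 17 60" --pt "0 0 0 6 -18 40 60" --pt "0 0 0 6 -18 65 60" --pt "0 0 0 6 -18 85 60" --pt "0 0 0 7 -18 94 60" --pt "0 0 0 7 -18 94 60" --pt "0 0 0 7 -18 94 30"

```text
clock: 8.4
tool_pos: [0.612, -0.3211, 0.1387]
ee_rot: [[0.951, -0.31, 0.0], [-0.31, -0.951, -0.002], [0.001, 0.001, -1.0]]
force: [0.3, 0.5, -0.6]
width: 0.0432
grasp_force: 0.0
```

```bash
python3 - <<'E'
from h import *
s=monitor.observe();print(s['clock'],s['tool_pos'],s['width'],s['force'])
im=camera('wrist')
cv2.imwrite('pics/w2.png',cv2.resize(im[150:384,120:400,::-1],None,fx=2.5,fy=2.5,interpolation=cv2.INTER_CUBIC))
E
```

```text
8.4 [ 0.61196492 -0.32106401  0.13866035] 0.04316738962944338 [ 0.29880612  0.4649796  -0.58824715]
```

View pics/w2.png

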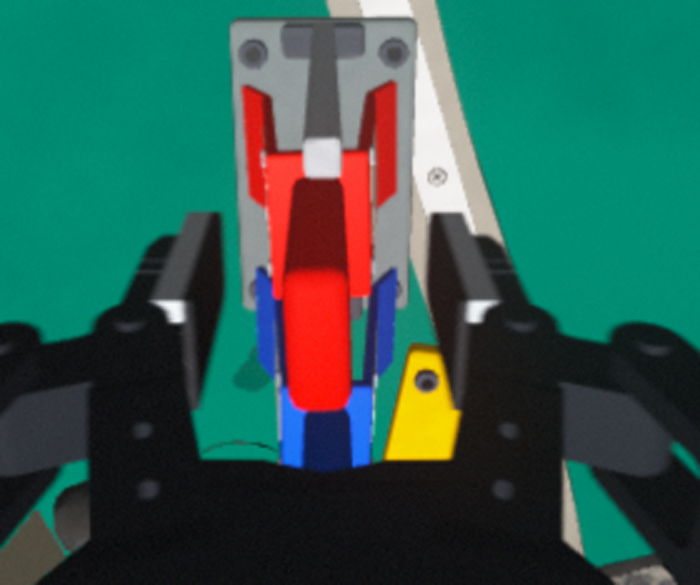

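The fin (column 319) sits between the pads (centre 325), about 1 mm off centre. I'll shift 1 mm and close.

>>> step_arm --pt "0 0 0 0 -1 0 30" --pt "0 0 0 0 -1 0 8" --pt "0 0 0 0 -1 0 5" --pt "0 0 0 0 -1 0 5" --pt "0 0 0 0 -1 0 5" --pt "0 0 0 0 -1 0 5" --force 50

```text
clock: 9.2
tool_pos: [0.6121, -0.3198, 0.1382]
ee_rot: [[0.951, -0.31, -0.0], [-0.31, -0.951, -0.001], [0.0, 0.001, -1.0]]
force: [-0.4, 0.9, 5.8]
width: 0.0113
grasp_force: 49.4
```

>>> step_arm --pt "0 0 0 0 0 -5 5" --pt "0 0 0 0 0 -20 5" --pt "0 0 0 0 0 -40 5" --pt "0 0 0 0 0 -65 5" --pt "0 0 0 0 0 -90 5" --pt "0 0 0 0 0 -108 5" --pt "0 0 0 0 0 -115 5" --pt "0 0 0 0 0 -115 5"

```text
clock: 10.2
tool_pos: [0.6119, -0.3198, 0.2528]
ee_rot: [[0.951, -0.31, -0.001], [-0.31, -0.951, -0.001], [-0.001, 0.001, -1.0]]
force: [-0.4, -1.0, -2.1]
width: 0.0112
grasp_force: 48.6
```

```bash
python3 - <<'E'
from h import *
import ik
s=monitor.observe();q=s['q'];print(s['clock'],s['tool_pos'],s['width'],s['force'],s['grasp_force'],np.round(q,3).tolist(),ik.clear(q)[0])
y=np.array([-.4627,-.8865,0]);z=np.array([0,0,-1.]);Rf=Rn.from_matrix(np.c_[np.cross(y,z),y,z])
rows([([.56,-.40,.253],Rf),([.46,-.40,.253],Rf),([.42,-.325,.253],Rf)],5)
im=camera('wrist')
cv2.imwrite('pics/w3.png',cv2.resize(im[:,:,::-1],None,fx=1.5,fy=1.5,interpolation=cv2.INTER_CUBIC))
E
```

```text
10.2 [ 0.61189254 -0.31982087  0.25278911] 0.011190306541954598 [-0.38471492 -1.00693182 -2.07200126] 48.58876347541809 [0.6, 0.427, -0.261, 1.318, 0.11, 1.41, -1.542] 0.09165112585043049
6 [[0.0, 0.0, 0.08, -12, 46, 0, 5], [0.0, 0.0, 0.17, -24, 92, 0, 5], [0.0, 0.0, 0.17, -72, 108, 0, 5], [0.0, 0.0, 0.17, -120, 123, 0, 5], [0.0, 0.0, 0.17, -150, 94, 0, 5], [0.0, 0.0, 0.17, -181, 64, 0, 5]]
```

View pics/w3.png

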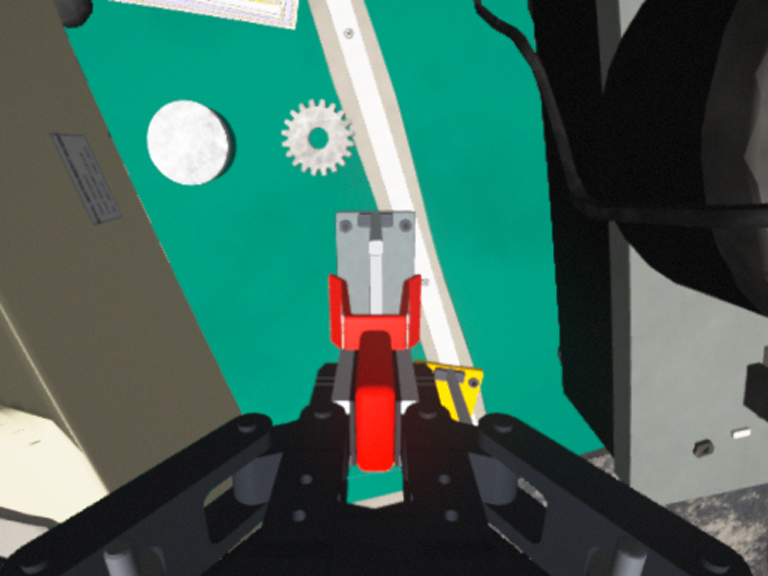

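Red is held upright with the blue clear of it. Now I'll swing right, back, and over the yellow rail.

>>> step_arm --pt "0 0 0.04 -8 25 0 5" --pt "0 0 0.08 -16 60 0 5" --pt "0 0 0.13 -24 92 0 5" --pt "0 0 0.17 -60 108 0 5" --pt "0 0 0.17 -95 116 0 5" --pt "0 0 0.17 -120 110 0 5" --pt "0 0 0.17 -150 94 0 5" --pt "0 0 0.17 -170 75 0 5" --pt "0 0 0.17 -181 64 0 5" --pt "0 0 0.17 -181 64 0 5" --pt "0 0 0.17 -181 64 0 5"

```text
clock: 11.62
tool_pos: [0.4201, -0.3254, 0.2528]
ee_rot: [[0.884, -0.467, -0.001], [-0.467, -0.884, -0.001], [-0.0, 0.001, -1.0]]
force: [-0.5, -0.3, -1.2]
width: 0.0112
grasp_force: 48.7
```

```bash
python3 - <<'E'
from h import *
s=monitor.observe();q=s['q'];print(s['clock'],s['tool_pos'],np.round(s['ee_rot'],3).tolist(),s['width'],s['force'],s['grasp_force'],np.round(q,3).tolist())
w=camera_info('wrist');im=camera('wrist')
cv2.imwrite('pics/w4.png',cv2.resize(im[:,:,::-1],None,fx=1.5,fy=1.5,interpolation=cv2.INTER_CUBIC))
c=np.array([.4175,-.3237]);d=np.array([.8865,-.4627]);x=np.array([.4627,.8865])
for n,a,b,z in(('stopfar',0,.0575,.137),('rail far',0,.053,.115),('cornL',.035,.062,.01),('cornR',-.035,.062,.01)):
    print(n,1.5*proj(w,[*(c+a*x+b*d),z]))
E
```

```text
11.625 [ 0.42011293 -0.32538608  0.25284674] [[0.884, -0.467, -0.001], [-0.467, -0.884, -0.001], [-0.0, 0.001, -1.0]] 0.011150077928297319 [-0.51750616 -0.28627639 -1.17121925] 48.73720586299896 [0.78, 0.098, -0.22, 1.723, 0.024, 1.323, -1.502]
stopfar [[374.68975607 192.50979489]]
rail far [[374.68173861 196.67234952]]
cornL [[332.92297713 173.64369376]]
cornR [[416.04756437 173.22815403]]
```

View pics/w4.png

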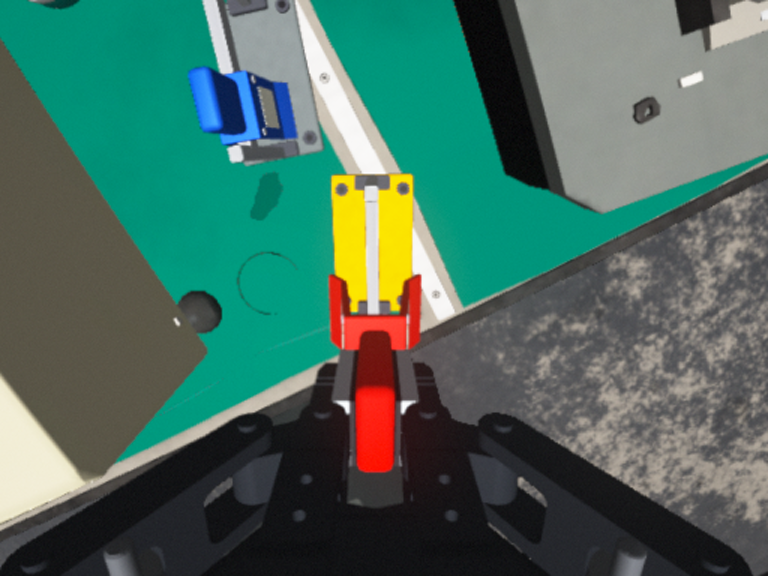

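The far stop tip is at (371.5,193) against the predicted (374.7,192.5), so the rail is about 2 mm to tool −y. Red hangs straight, so I'll correct and lower it.

>>> step_arm --pt "0 0 0 -3 -2 0 5" --pt "0 0 0 -3 -2 15 5" --pt "0 0 0 -3 -2 35 5" --pt "0 0 0 -3 -2 55 5" --pt "0 0 0 -3 -2 75 5" --pt "0 0 0 -3 -2 92 5" --pt "0 0 0 -3 -2 103 5" --pt "0 0 0 -3 -2 109 5" --pt "0 0 0 -3 -2 112 5" --pt "0 0 0 -3 -2 114 5" --pt "0 0 0 -3 -2 114 5"

```text
clock: 13.05
tool_pos: [0.4182, -0.3215, 0.1391]
ee_rot: [[0.884, -0.467, -0.001], [-0.467, -0.884, -0.001], [-0.0, 0.001, -1.0]]
force: [-0.2, -0.7, -1.9]
width: 0.0113
grasp_force: 48.7
```

>>> step_arm --pt "0 0 0 0 0 1 5" --pt "0 0 0 0 0 1 5" --pt "0 0 0 0 0 2 5" --pt "0 0 0 0 0 2 5"

```text
clock: 13.55
tool_pos: [0.4183, -0.3216, 0.138]
ee_rot: [[0.884, -0.467, -0.001], [-0.467, -0.884, -0.002], [0.0, 0.002, -1.0]]
force: [-2.3, 2.6, 9.5]
width: 0.0114
grasp_force: 50.5
```

```bash
python3 - <<'E'
from h import *
s=monitor.observe();print(s['clock'],s['tool_pos'],s['force'])
im=camera('wrist')
cv2.imwrite('pics/w5.png',cv2.resize(im[90:384,120:400,::-1],None,fx=2,fy=2,interpolation=cv2.INTER_CUBIC))
E
```

```text
13.55 [ 0.41832216 -0.32155477  0.13801719] [-2.3072395   2.61615787  9.54094066]
```

View pics/w5.png

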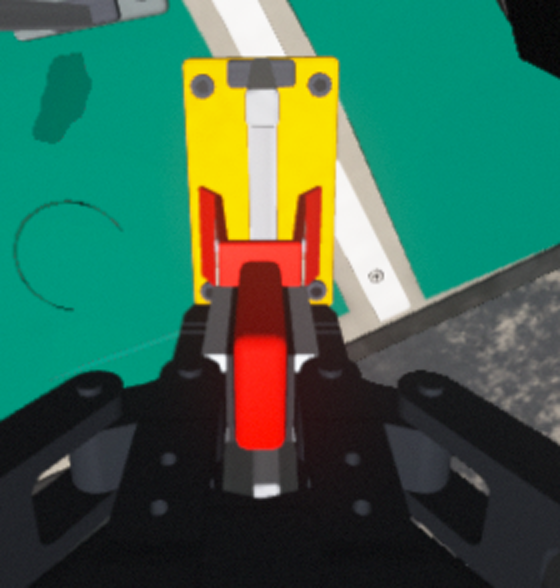

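Red is astride the yellow rail between the stops at (262,105) and (262,490). Contact came at the same height as the original seat. I'll release and retreat.

>>> step_arm --pt "0 0 0 0 0 -1 5" --pt "0 0 0 0 0 -1 20" --pt "0 0 0 0 0 -1 50" --pt "0 0 0 0 0 -1 60" --pt "0 0 0 0 0 -1 60" --pt "0 0 0 0 0 -1 60" --pt "0 0 0 0 0 -20 60" --pt "0 0 0 0 0 -50 60" --pt "0 0 0 0 0 -85 60" --pt "0 0 0 0 0 -100 60" --pt "0 0 0 -50 0 -110 60" --pt "0 0 0 -100 0 -110 60" --pt "0 0 0 -120 0 -110 60" --pt "0 0 0 -120 0 -110 60"

```text
clock: 15.35
tool_pos: [0.3111, -0.265, 0.2467]
ee_rot: [[0.884, -0.467, -0.001], [-0.467, -0.884, -0.001], [-0.0, 0.002, -1.0]]
force: [0.9, -0.1, 0.1]
width: 0.06
grasp_force: 0.0
```

```bash
python3 - <<'E'
from h import *
s=monitor.observe();print(s['clock'],s['tool_pos'],s['force'],s['width'])
w=camera_info('wrist');im=camera('wrist');b=camera('top')
A=cv2.resize(im[:,:,::-1],None,fx=1,fy=1);B=cv2.resize(b[110:270,215:300,::-1],(204,384),interpolation=cv2.INTER_CUBIC)
cv2.imwrite('pics/w6.png',np.hstack([A,B]))
p=np.array([.4183,-.3216])
for z in(.165,.119): print(proj(w,[*p,z]))
E
```

```text
15.35 [ 0.3111043  -0.26504495  0.24672453] [ 0.92651024 -0.13568334  0.12044342] 0.0600077487573094
[[250.62157011  32.95884441]]
[[250.38495415  45.36527994]]
```

View pics/w6.png

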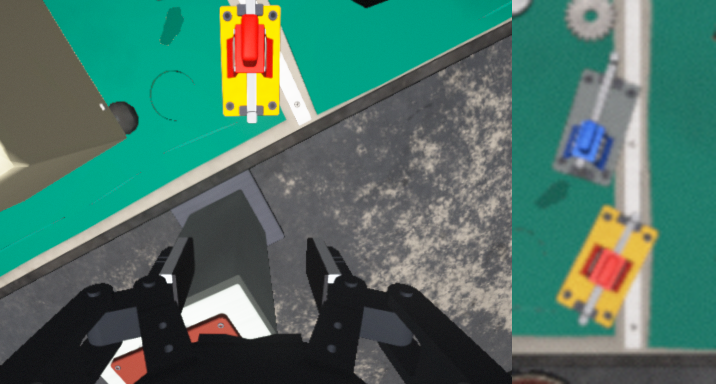

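The wrist view shows red upright at (250,45), on the prediction, centred between the yellow stops. The top view shows blue still hanging on the grey rail. The gripper touches nothing.

```bash
python3 -c "
from plant import ticket
print(ticket.sign_off())"
```

```text
the job is handed in; nothing more can be done
None
```

The red carrier hangs astride the yellow rail, upright and seated between its end stops; the blue carrier still hangs on the grey rail, and the job was handed in at about 15.5 s, verdict not shown.

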